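# Put the long microscope lens away in its lidded case

### The job

Put the longer of the two loose steel microscope lenses away in the grey case: tip the case's lid up until it leans back past upright and stays open by itself, then stand the lens gently upright on the case floor beside the white box, not on it. Then lower the lid gently under control until it is fully shut, never letting it drop, and leave the short lens, the dropper bottle, the jar and the white box where they are.

Things in the scene. Friction and masses are not known exactly. Their poses are not given: they have to be found in the camera images.
- case: grey open-topped plastic storage case, fixed to the bench (its position, side and yaw vary): outer 150 (its x) x 220 (its y) x 80 high, walls 5, floor top 6 above the bench. Origin: centre of its underside, on the bench. Its x axis points from the lid's front lip to the hinge (to the robot's left, +y, within 17 degrees), z up. Inside it already lies the white box.
- case_lid (a joint): hinge angle of the case's lid, rad: 0 = shut, 1.57 = upright, 1.8 = fully back on its stop. The hinge is only lightly damped: the lid (0.25 kg) falls shut by its own weight from anywhere below about 1.5, and leans back and stays by itself from about 1.7 on.
- case_hinge (a point): point on the hinge axis, half-way along it: 80 above the bench, 75 along the case's x from its origin. The axis runs along the case's y. At lid angle a the underside runs from here along (-cos a, 0, sin a) in the case's frame.
- case_lip (a point): middle of the lid's free front edge, on its underside. The lid is a flat plate, no handle, 175 long from the hinge axis x 220 wide x 6 thick; shut, its underside is 80 above the bench and its front overhangs the case wall by 25, so a fingertip can lift it from below. Moves with the lid: x points along the lid to the hinge, z out of its upper face.
- long_lens_center (a point): centre (half-way up, 30 above its foot) of the longer steel microscope lens (objective): upright round barrel of 32 diameter from 6 to 48 above its foot, 60 high overall, foot ring 23 diameter, narrower nose (20 diameter) on top, about 0.16 kg (varies). It stands upright, loose, on the pad. Its z axis points up out of the nose.
- short_lens_center (a point): centre (18 above its foot) of the shorter steel lens, 32 diameter, 36 high, standing loose on the pad; to be left alone
- oil_center (a point): centre (half-way up) of a small amber dropper bottle, 30 diameter, 75 high, standing loose on the pad; to be left alone
- jar_center (a point): centre (half-way up) of a small glass jar with a white cap, 42 diameter, 45 high, standing loose on the pad; to be left alone
- mailer_center (a point): centre (12 above its foot) of a white plastic slide box 78 (its x) x 36 (its y) x 24 high, loose on the case floor under the lid, somewhere along the middle of the case with its x roughly along the case's x; to be left alone
- pad: square white pad 190 x 190 x 4, fixed on the bench beside the case; origin at the centre of its underside. The loose lenses, bottle and jar stand on it in any order, about 80 apart centre to centre.

How it is judged:
On the way, in this order (a step that is already met when the one before it is completed fails the run):
1. the lid leans back open by itself (beyond 1.6 rad), untouched by the robot (value of joint case_lid above 1.6 rad and contact force between each of the fingers, the arm and case_lid below 0.3 N), for 0.2 s.
2. the long lens stands upright on the case floor, released, with the lid still open (x of long_lens_center in the frame of case between -0.062 and 0.062 m and y of long_lens_center in the frame of case between -0.097 and 0.097 m and z of long_lens_center in the frame of case between 0.03 and 0.042 m and angle between long_lens_center's own z axis and vertical below 0.12 rad and contact force between the fingers and long_lens below 0.1 N and linear speed of long_lens below 0.03 m/s and value of joint case_lid above 1.4 rad), for 0.2 s.
At the end, for the whole second after the job is handed in: The lid is fully shut (under 0.03 rad) and untouched; inside, the long lens stands on the case floor upright within 7 degrees, at rest and released, not on the white box; the white box, short lens, bottle and jar are within 25 mm of where they were (value of joint case_lid below 0.03 rad and linear speed of each of mailer, long_lens below 0.03 m/s and x of long_lens_center in the frame of case between -0.062 and 0.062 m and y of long_lens_center in the frame of case between -0.097 and 0.097 m and z of long_lens_center in the frame of case between 0.03 and 0.042 m and angle between long_lens_center's own z axis and vertical below 0.12 rad and contact force between the fingers and long_lens below 0.1 N and contact force between each of the fingers, the arm and case_lid below 0.3 N).
It fails at once if the lid is dropped or slammed: in the last 50 degrees it swings shut faster than 2 rad/s (free fall over more than about 1 cm at the lip) (value of joint case_lid below 0.9 rad and velocity of joint case_lid below -2 rad/s).
It fails at once if the long lens is dropped: it moves faster than 0.45 m/s while the fingers do not touch it (contact force between the fingers and long_lens below 0.05 N and linear speed of long_lens above 0.45 m/s).
It fails at once if the short lens, the dropper bottle or the jar is shifted more than 25 mm or tipped over (distance of any of short_lens_center, oil_center, jar_center from where it was at the start of the episode above 0.025 m or angle between any of short_lens_center, oil_center, jar_center's own z axis and vertical above 0.5 rad).
It fails at once if the white box in the case is shifted more than 25 mm or tipped (distance of mailer_center from where it was at the start of the episode above 0.025 m or angle between mailer_center's own z axis and vertical above 0.5 rad).
It also fails if it takes over 72 s, if anything falls off the work surface, if the arm or the gripper's body presses on something with over 40 N, if the wrist force passes 120 N, or if a joint passes its speed limit or range.

### The arm

A 7-joint arm with a two-finger parallel gripper is mounted at the origin on the work surface. World frame = base frame: x ahead of the robot, y to its left, z up, the work surface at z = 0. Lengths are in m, angles in rad, forces in N, time in s.
With the tool pointing down it reaches from about 0.425 to 0.875 m from the base axis. Payload 9.9 kg.
Tool frame: the origin (TCP) lies midway between the tips of the shut fingers; the grasp point (between the pads) lies 19 mm behind it; z points along the fingers, y is the direction in which the jaws open and shut (so a half turn about z gives the same grasp; the last joint's range is limited). The gripper opens to 85 mm and grips with 20 to 120 N. Pads are 22 mm wide; open, the fingers measure 114 mm over their backs; the gripper's body (76 mm by 85 mm) begins 54 mm behind the grasp point. The pads swing forward as they close: fully open they stand 13 mm farther back than shut.
Start: joints at [-1.371, 0.576, 0.025, 1.437, -0.015, 1.129, -0.057], TCP at [0.189, 0.648, 0.231] pointing down, gripper open.
Joint ranges: [-2.76, 2.76], [-0.34, 2.15], [-1.52, 1.57], [0.19, 2.46], [-1.09, 4.23], [0.17, 1.99], [-2.82, 2.82]. Speed limits (rad/s): [2.22, 2.22, 3.01, 3.01, 3.14, 3.14, 3.14].

### API

Orientations are given as a unit quaternion [w, x, y, z].
In Python, from cell import telemetry, viewer, order gives the robot as it stands.
- The arm moves only by the shell command python3 -m pendant 'ROWS' [FORCE]. ROWS is a JSON object of lists of equal length, an entry for each row: "linear": the shift along the world's x, y, z in units of 50 mm (1.0 is 50 mm), a list of three; "delta_rot": the turn, a rotation vector about the world's x, y, z in units of 6 degrees (1.0 is 6 degrees), a list of three; "gripper": the opening, from 0 (shut) to 1 (fully open). In form: {"linear": [[x, y, z], ...], "delta_rot": [[rx, ry, rz], ...], "gripper": [gripper, ...]}. A call has 1 to 20 rows; each row is the pose to reach, as a shift and turn from the pose commanded when the call began; what a row does not reach only later rows make up. A row lasts 1/8 s, in which the tool goes at most 62.5 mm and 10.7 degrees, less where a joint would pass 70% of its speed; a pose out of reach is approached as far as the arm can. A call with a gripper value outside its range is refused whole. The fingers move at their own pace and stop on an object; FORCE is the grip in N (left out, the last holds). Time passes only in rows, so rows that repeat a pose let the fingers close. It gives the time, the measured TCP pose, the force and the opening at its end, in the units of the state.
- telemetry.observe(): the state, without advancing time (a new reading comes with each control period).
- viewer.camera(name): name is "side" or "top"; returns (picture, depth): 480x640x3 uint8, red, green, blue; 480x640 float32, m along the optical axis (not along the pixel's ray), 0 where there is no reading.
- viewer.get_calibration(name): a dict with "mtx" (3x3 intrinsics, pixels), "dist" ([k1, k2, p1, p2, k3] as OpenCV has them; the pictures are not rectified), "position" and "rotation" of the camera in the world. Camera axes: x right, y down, z forward; pixel columns grow to the right and rows downward; lengths in m; the calibration is good to about 2 mm. A picture is of the moment at which its call begins. get_calibration takes no time and is no camera call.
- order.close_job(): hands the job in, once; it reports no verdict.
The state is a dict: "t": time; "joints": joint angles; "dq": joint speeds; "tau": joint torques, N m; "tool_pos": TCP position; "orientation": TCP orientation; "force": force on the tool from outside, world axes, zero at the start; "moment": the same for the moment, N m; "opening": finger opening in m.
Only numpy, scipy, OpenCV 4.12 (cv2) and the standard library are available. Lean on these libraries where they do the work, as an engineer would, in place of code of your own. Each camera call takes 0.05 s, during which the arm holds its last target.

## Working session

There is one attempt and no reset: what is moved stays moved. The work goes in short steps, Python scripts to look and compute and a shell command to move; the robot and the scene stay as the last step left them, time stands still between calls to the robot, and variables do not carry over. Pictures are saved under pics/ and viewed, and the job is handed in when it is done.

```bash
ls; mkdir -p pics; python3 - <<'E'
from cell import telemetry, viewer
import cv2
print(telemetry.observe())
for n in("side","top"):
    p,d=viewer.camera(n); cv2.imwrite(f"pics/{n}0.png",p[:,:,::-1]); 
    import numpy as np; np.save(f"pics/{n}0.npy",d); print(viewer.get_calibration(n))
E
```

```text
pics
{'t': 0.0, 'joints': array([-1.37077457,  0.5765156 ,  0.0248591 ,  1.43788957, -0.01502143,
        1.12898764, -0.0565085 ]), 'dq': array([-5.25671551e-04,  3.33348736e-04, -4.56299027e-04,  1.18354725e-03,
        5.83957684e-05, -7.39665278e-04, -4.96714661e-04]), 'tau': array([-1.30883047e-03, -7.65770459e+01,  2.25055486e+00, -2.85962176e+01,
        1.55452907e-02,  1.26715953e-02, -2.31541655e-06]), 'tool_pos': array([0.18889031, 0.6475746 , 0.23046059]), 'orientation': array([-7.82146558e-05,  1.41432975e-01,  9.89947504e-01, -8.03922589e-04]), 'force': array([ 0.16397254, -0.18835172, -0.25460697]), 'moment': array([-0.03775549,  0.00465709, -0.03740046]), 'opening': 0.08567305172996839}
{'mtx': array([[522.4837921 ,   0.        , 319.25314724],
       [  0.        , 522.4837921 , 251.94539351],
       [  0.        ,   0.        ,   1.        ]]), 'dist': array([-0.10565661,  0.        ,  0.        ,  0.        ,  0.        ]), 'position': array([ 0.33036182, -0.48784105,  0.60057525]), 'rotation': array([-0.36541675,  0.90559323, -0.20336208,  0.07081925])}
{'mtx': array([[586.35899029,   0.        , 312.68370417],
       [  0.        , 586.35899029, 240.6848394 ],
       [  0.        ,   0.        ,   1.        ]]), 'dist': array([-0.06637757,  0.        ,  0.        ,  0.        ,  0.        ]), 'position': array([ 0.47014714, -0.01988658,  1.19029228]), 'rotation': array([ 0.01606721, -0.70224768,  0.71146379, -0.02023165])}
```

View pics/side0.png

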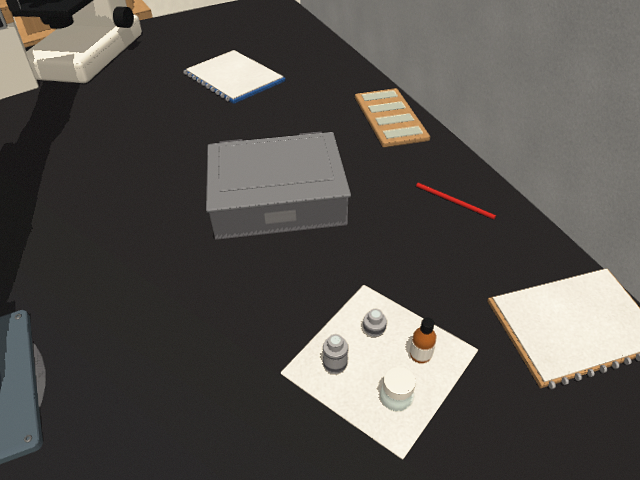

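View pics/top0.png

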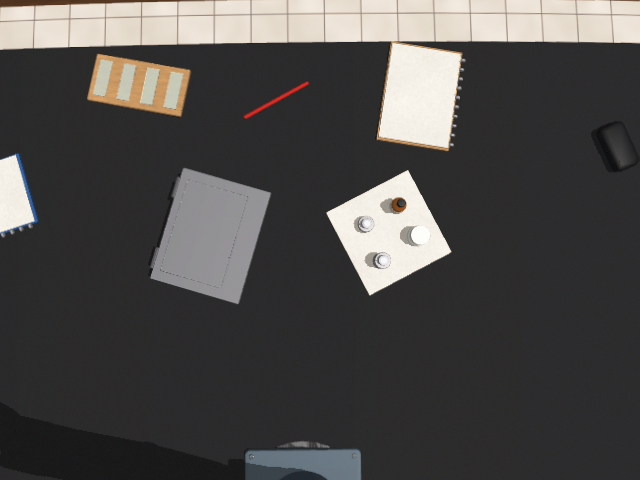

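The side view shows the long lens at (335,352), the short one at (375,321), the bottle at (424,342) and the jar at (398,387). In the top view the lid's corners are near (182,168), (271,193), (239,303) and (151,278), and the long lens is near (382,260).

```bash
cat > h.py <<'E'
import numpy as np, cv2
from scipy.spatial.transform import Rotation as R
from cell import viewer
def cal(n):
    c=viewer.get_calibration(n); q=c['rotation']
    return c['mtx'],c['dist'],np.array(c['position']),R.from_quat(q,scalar_first=True).as_matrix()
def ray(n,uv):
    K,D,p,M=cal(n)
    u=cv2.undistortPoints(np.array(uv,float).reshape(-1,1,2),K,D).reshape(-1,2)
    return p,M,np.c_[u,np.ones(len(u))]
def dep(n,uv,d):
    p,M,r=ray(n,uv); z=np.array([d[int(round(v)),int(round(u))] for u,v in uv])
    return p+(r*z[:,None])@M.T
def atz(n,uv,z):
    p,M,r=ray(n,uv); w=r@M.T
    return p+w*((z-p[2])/w[:,2])[:,None]
def cloud(n,d):
    v,u=np.mgrid[0:480,0:640]
    uv=np.c_[u.ravel(),v.ravel()].astype(float)
    p,M,r=ray(n,uv); 
    return (p+(r*d.ravel()[:,None])@M.T).reshape(480,640,3)
def proj(n,P):
    K,D,p,M=cal(n)
    return cv2.projectPoints(np.array(P,float).reshape(-1,3),cv2.Rodrigues(M.T)[0],-M.T@p,K,D)[0].reshape(-1,2)
E
python3 - <<'E'
from h import *
d=np.load('pics/top0.npy'); C=cloud('top',d)
# lid
sub=C[140:330,120:290]; m=(sub[...,2]>.075)&(sub[...,2]<.1)&(d[140:330,120:290]>0)
pts=sub[m]; print(len(pts),np.median(pts[:,2]))
r=cv2.minAreaRect(pts[:,:2].astype(np.float32)); print(r, cv2.boxPoints(r))
print("corners@.086",atz('top',[(182,168),(271,193),(239,303),(151,278)],.086))
sub=C[165:300,325:455]; dd=d[165:300,325:455]
m=((sub[...,2]>.02)&(dd>0)).astype(np.uint8)
n,l,s,c=cv2.connectedComponentsWithStats(m)
for i in range(1,n):
    if s[i][4]>30:
        q=sub[l==i]; zt=np.percentile(q[:,2],97); t=q[q[:,2]>zt-.006]
        print(s[i],'maxz',q[:,2].max(),zt,'top c',t.mean(0), 'all rect',cv2.minEnclosingCircle(q[:,:2].astype(np.float32)))
d=np.load('pics/side0.npy'); C=cloud('side',d)
sub=C[270:420,300:460]; dd=d[270:420,300:460]
m=((sub[...,2]>.015)&(dd>0)).astype(np.uint8)
n,l,s,c=cv2.connectedComponentsWithStats(m)
for i in range(1,n):
    if s[i][4]>30:
        q=sub[l==i]; zt=np.percentile(q[:,2],97); t=q[q[:,2]>zt-.004]
        print(s[i],'maxz',q[:,2].max(),zt,'top c',t.mean(0), 'all rect',cv2.minEnclosingCircle(q[:,:2].astype(np.float32)))
E
```

```text
10768 0.0868904686404246
((0.5417314171791077, 0.170610249042511), (0.18213915824890137, 0.22105847299098969), 72.8918685913086) [[0.4093025  0.11608543]
 [0.62057936 0.05105533]
 [0.67416036 0.22513506]
 [0.46288347 0.29016516]]
corners@.086 [[0.66861154 0.22019765 0.086     ]
 [0.61831549 0.0510042  0.086     ]
 [0.41148285 0.11311952 0.086     ]
 [0.46028583 0.27922187 0.086     ]]
[ 64  32  18  16 217] maxz 0.08362803629893212 0.0814178844744157 top c [ 0.59874031 -0.19648929  0.07883962] all rect ((0.5983746647834778, -0.19653679430484772), 0.015587332658469677)
[ 33  51  16  16 207] maxz 0.04526353547802198 0.04342704072617962 top c [ 0.56322687 -0.13324456  0.04065229] all rect ((0.5629128813743591, -0.13343146443367004), 0.016578681766986847)
[ 83  60  22  21 348] maxz 0.05565332919715171 0.05208074114716135 top c [ 0.53791738 -0.2365526   0.04924311] all rect ((0.537816047668457, -0.23668749630451202), 0.020105041563510895)
[ 48  87  18  17 242] maxz 0.06879027450759945 0.06703978443725145 top c [ 0.48946783 -0.161923    0.06470166] all rect ((0.48924416303634644, -0.16216330230236053), 0.016506634652614594)
[ 63  38  25  27 488] maxz 0.04367817324911283 0.04174219520203102 top c [ 0.56433555 -0.13383954  0.04028821] all rect ((0.5642143487930298, -0.1346815526485443), 0.01656048186123371)
[110  47  27  44 835] maxz 0.08072844575509441 0.07926805614239936 top c [ 0.59902615 -0.19731645  0.07839071] all rect ((0.5989837050437927, -0.19761985540390015), 0.015831757336854935)
[ 23  64  26  38 827] maxz 0.06653185573670684 0.06540903131508778 top c [ 0.49064915 -0.16267912  0.06418485] all rect ((0.4905357360839844, -0.1632022112607956), 0.01648443192243576)
[  80   97   36   43 1193] maxz 0.051802526819000994 0.05053290414676219 top c [ 0.53869604 -0.23783822  0.04893647] all rect ((0.5388438105583191, -0.2374914586544037), 0.021238716319203377)
```

```bash
python3 -m pendant '{"linear":[[2,-4,0],[4,-8,0],[6.2,-12.2,0],[6.2,-12.2,0],[6.2,-12.2,0],[6.2,-12.2,0],[6.2,-12.2,0],[6.2,-12.2,0],[6.2,-12.2,0],[6.2,-12.2,0],[6.2,-12.2,0],[6.2,-12.2,0],[6.2,-12.2,0],[6.2,-12.2,0],[6.2,-12.2,0],[6.2,-12.2,0],[6.2,-12.2,0]],"delta_rot":[[0,0,0],[0,0,0],[0,0,0],[0,0,0],[0,0,0],[0,0,0],[0,0,0],[1.5,-0.45,0],[3,-0.9,0],[4.3,-1.3,0],[5.7,-1.7,0],[7.2,-2.2,0],[7.2,-2.2,0],[7.2,-2.2,0],[7.2,-2.2,0],[7.2,-2.2,0],[7.2,-2.2,0]],"gripper":[0,0,0,0,0,0,0,0,0,0,0,0,0,0,0,0,0]}' 60; python3 - <<'E'
from cell import telemetry
from h import R
s=telemetry.observe();print(s['joints'],s['opening']);print(R.from_quat(s['orientation'],scalar_first=True).as_matrix().round(3))
E
```

```text
t: 2.22
tool_pos: [0.4987, 0.0399, 0.2319]
orientation: [0.059, 0.129, 0.914, 0.379]
force: [0.4, 0.8, -1.0]
opening: 0.0001
[ 0.36838295  0.41908486 -0.0240963   2.09211516 -1.00008     0.98443205
  2.36986252] 0.00011649212409931846
[[-0.96   0.191  0.205]
 [ 0.28   0.679  0.679]
 [-0.01   0.709 -0.705]]
```

```bash
python3 -m pendant '{"linear":[[0,0,-1],[0,0,-2],[0,0,-3],[0,0,-3.84],[0,0,-3.84],[0.15,0.5,-3.84],[0.29,0.98,-3.84],[0.29,0.98,-3.84],[0.29,0.98,-3.84]],"delta_rot":[[0,0,0],[0,0,0],[0,0,0],[0,0,0],[0,0,0],[0,0,0],[0,0,0],[0,0,0],[0,0,0]],"gripper":[0,0,0,0,0,0,0,0,0]}'; python3 - <<'E'
from cell import telemetry,viewer
from h import *
s=telemetry.observe();print(s['joints'],s['opening']);print(R.from_quat(s['orientation'],scalar_first=True).as_matrix().round(3))
p,d=viewer.camera('side');cv2.imwrite('pics/side1.png',p[...,::-1])
E
```

```text
t: 3.35
tool_pos: [0.5138, 0.0869, 0.0404]
orientation: [0.06, 0.13, 0.914, 0.379]
force: [-0.2, -0.6, 0.1]
opening: 0.0
[ 0.73135261  0.88712913 -0.75159616  2.21218606 -1.06893234  0.25833349
  2.5549072 ] 2.1290271679124836e-05
[[-0.959  0.192  0.207]
 [ 0.282  0.68   0.677]
 [-0.011  0.708 -0.706]]
```

View pics/side1.png

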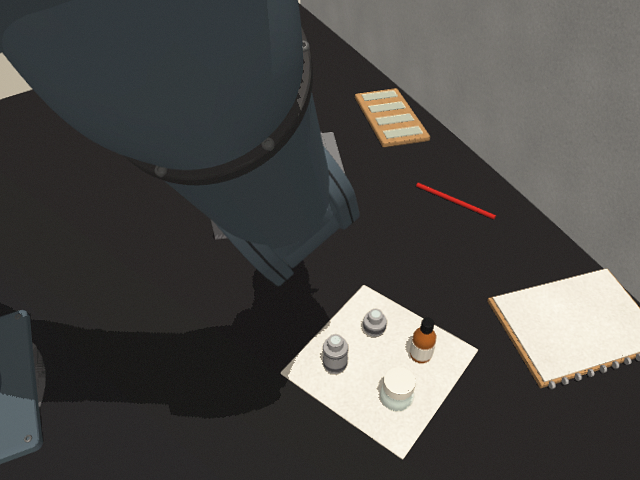

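```bash
python3 - <<'E'
import numpy as np
e=np.array([.29,.957])
X0,Z0=-.1713,-.0396
for a in [0,.08,.16,.25,.35,.45,.55,.65,.75,.85,.95,1.05,1.15,1.25,1.35,1.45,1.53,1.6,1.66,1.72,1.76]:
    u=np.array([-np.cos(a),np.sin(a)])
    uc=.175*u+.021*np.array([.7071,-.7071]) if a<np.pi/4 else .154*u
    t=uc-.01025
    dx=t[0]-X0; print(a,[round(v/.05,2) for v in (dx*e[0],dx*e[1],t[1]-Z0)])
E
```

```text
0 [np.float64(0.01), np.float64(0.02), np.float64(0.29)]
0.08 [np.float64(0.01), np.float64(0.03), np.float64(0.57)]
0.16 [np.float64(0.02), np.float64(0.06), np.float64(0.85)]
0.25 [np.float64(0.04), np.float64(0.12), np.float64(1.16)]
0.35 [np.float64(0.07), np.float64(0.22), np.float64(1.49)]
0.45 [np.float64(0.11), np.float64(0.35), np.float64(1.81)]
0.55 [np.float64(0.15), np.float64(0.51), np.float64(2.12)]
0.65 [np.float64(0.21), np.float64(0.7), np.float64(2.41)]
0.75 [np.float64(0.28), np.float64(0.92), np.float64(2.68)]
0.85 [np.float64(0.34), np.float64(1.14), np.float64(2.9)]
0.95 [np.float64(0.41), np.float64(1.37), np.float64(3.09)]
1.05 [np.float64(0.49), np.float64(1.62), np.float64(3.26)]
1.15 [np.float64(0.57), np.float64(1.88), np.float64(3.4)]
1.25 [np.float64(0.65), np.float64(2.15), np.float64(3.51)]
1.35 [np.float64(0.74), np.float64(2.44), np.float64(3.59)]
1.45 [np.float64(0.83), np.float64(2.73), np.float64(3.64)]
1.53 [np.float64(0.9), np.float64(2.96), np.float64(3.66)]
1.6 [np.float64(0.96), np.float64(3.17), np.float64(3.67)]
1.66 [np.float64(1.01), np.float64(3.35), np.float64(3.65)]
1.72 [np.float64(1.07), np.float64(3.52), np.float64(3.63)]
1.76 [np.float64(1.1), np.float64(3.64), np.float64(3.61)]
```

First half of the lift, then check.

```bash
python3 -m pendant '{"linear":[[0.01,0.02,0.29],[0.01,0.03,0.57],[0.02,0.06,0.85],[0.04,0.12,1.16],[0.07,0.22,1.49],[0.11,0.35,1.81],[0.15,0.51,2.12],[0.21,0.7,2.41],[0.21,0.7,2.41]],"delta_rot":[[0,0,0],[0,0,0],[0,0,0],[0,0,0],[0,0,0],[0,0,0],[0,0,0],[0,0,0],[0,0,0]],"gripper":[0,0,0,0,0,0,0,0,0]}'; python3 - <<'E'
from cell import telemetry,viewer
from h import *
s=telemetry.observe();print(s['joints'],s['opening'])
p,d=viewer.camera('top');cv2.imwrite('pics/top2.png',p[...,::-1])
E
```

```text
t: 4.53
tool_pos: [0.5243, 0.1223, 0.161]
orientation: [0.06, 0.13, 0.914, 0.379]
force: [0.1, -0.8, -0.7]
opening: 0.0002
[ 0.60370541  0.59612398 -0.64087622  2.15895891 -1.00070369  0.50947053
  2.26876611] 0.00019480129161799633
```

View pics/top2.png

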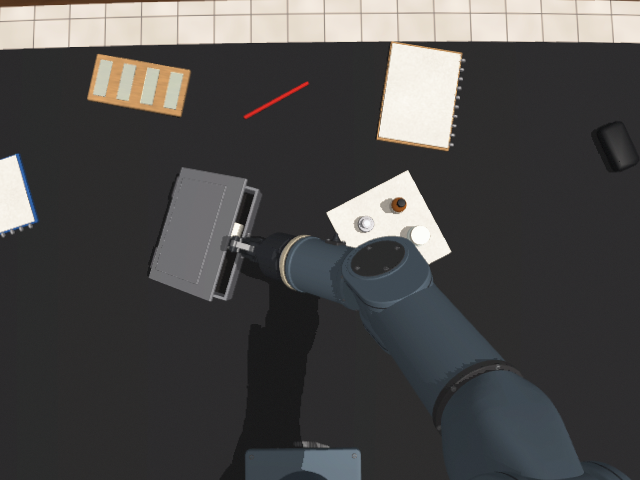

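The lid is up about 35° and resting on the fingertip. I'll keep pushing it past upright, then back off.

```bash
python3 -m pendant '{"linear":[[0.07,0.22,0.27],[0.13,0.44,0.49],[0.2,0.67,0.68],[0.28,0.92,0.85],[0.36,1.18,0.99],[0.44,1.45,1.1],[0.53,1.74,1.18],[0.62,2.03,1.23],[0.69,2.26,1.25],[0.75,2.47,1.26],[0.8,2.65,1.24],[0.86,2.82,1.22],[0.89,2.94,1.2],[0.89,2.94,1.2],[0.89,2.94,1.2]],"delta_rot":[[0,0,0],[0,0,0],[0,0,0],[0,0,0],[0,0,0],[0,0,0],[0,0,0],[0,0,0],[0,0,0],[0,0,0],[0,0,0],[0,0,0],[0,0,0],[0,0,0],[0,0,0]],"gripper":[0,0,0,0,0,0,0,0,0,0,0,0,0,0,0]}'; python3 - <<'E'
from cell import telemetry,viewer
from h import *
s=telemetry.observe();print(s['joints'],s['opening'])
p,d=viewer.camera('top');cv2.imwrite('pics/top3.png',p[...,::-1]);np.save('pics/top3.npy',d)
C=cloud('top',d);m=(C[...,2]>.2)&(C[...,1]>.22)&(d>0);print(C[m].min(0),C[m].max(0))
E
```

```text
t: 6.45
tool_pos: [0.5685, 0.2687, 0.2197]
orientation: [0.059, 0.131, 0.914, 0.379]
force: [-0.3, -0.5, -0.1]
opening: 0.0
[ 0.29559437  0.52048679 -0.63404142  2.03596727 -1.0041396   0.44481779
  1.95474415] 4.2472347500881565e-06
[0.47042856 0.22004541 0.20000873] [0.68214273 0.32465948 0.32965372]
```

View pics/top3.png

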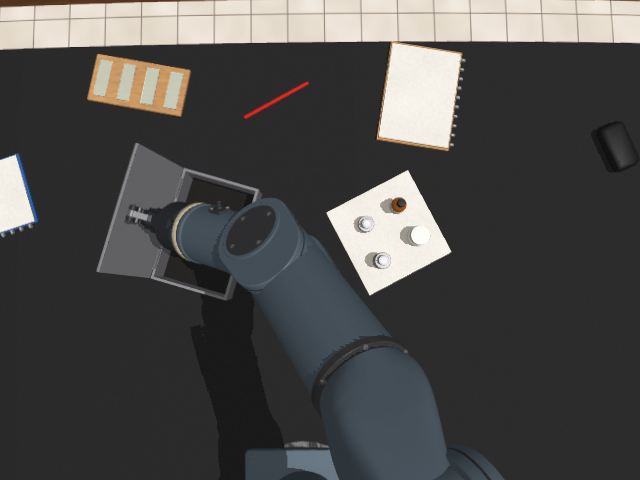

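```bash
python3 -m pendant '{"linear":[[-0.2,-0.6,0],[-0.4,-1.4,0],[-0.8,-2.6,0],[-1,-3.8,0],[-1.2,-5,0],[-1.3,-6.2,0],[-1.45,-7.4,0],[-1.57,-8.63,0],[-1.57,-8.63,-0.4],[-1.57,-8.63,-0.4],[-1.57,-8.63,-0.4],[-1.57,-8.63,-0.4]],"delta_rot":[[0,0,0],[0,0,0],[-1.4,0.4,0],[-2.8,0.9,0],[-4.2,1.3,0],[-5.6,1.7,0],[-7.2,2.2,0],[-7.2,2.2,0],[-7.2,2.2,0],[-7.2,2.2,0],[-7.2,2.2,0],[-7.2,2.2,0]],"gripper":[0,0,0,0.6,0.6,0.6,0.6,0.6,0.6,0.6,0.6,0.6]}'; python3 - <<'E'
from cell import telemetry,viewer
from h import *
s=telemetry.observe();print(s['joints'],s['opening']);print(R.from_quat(s['orientation'],scalar_first=True).as_matrix().round(3))
for n in ('top','side'):
    p,d=viewer.camera(n);cv2.imwrite(f'pics/{n}4.png',p[...,::-1]);np.save(f'pics/{n}4.npy',d)
E
```

```text
t: 8.0
tool_pos: [0.4904, -0.162, 0.2004]
orientation: [0.0, 0.141, 0.99, 0.0]
force: [-0.0, -0.2, 0.7]
opening: 0.0514
[ 0.24307052  0.37385118 -0.02037355  1.89544583  0.00944364  0.87147065
  1.50597309] 0.05138166576022348
[[-0.96   0.279  0.001]
 [ 0.279  0.96   0.   ]
 [-0.001  0.    -1.   ]]
```

View pics/top4.png

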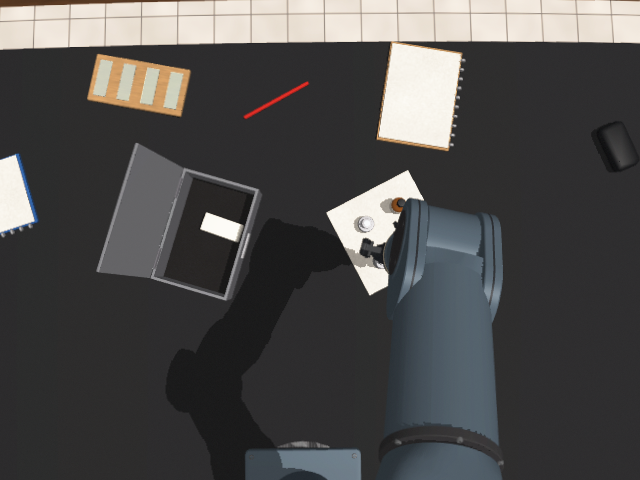

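View pics/side4.png

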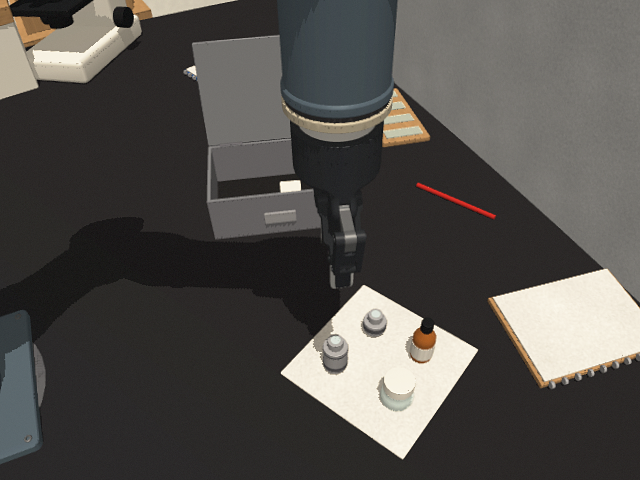

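The lid is standing open on its own, and the white box's top is at about (222,227) in the top view. The free floor is towards (197,265).

```bash
python3 - <<'E'
from h import *
d=np.load('pics/top4.npy'); p=cv2.imread('pics/top4.png'); C=cloud('top',d)
m=(p.min(2)>190)&(np.arange(640)[None]>195)&(np.arange(640)[None]<250)&(np.arange(480)[:,None]>200)&(np.arange(480)[:,None]<255)
v,u=np.nonzero(m); P=atz('top',np.c_[u,v],.03); print('n',len(u),'z',np.median(C[m][:,2]))
r=cv2.minAreaRect(P[:,:2].astype(np.float32)); print('box',r)
H=np.array([.5657,.2505]);ex=np.array([.29,.957]);ey=np.array([-.957,.29]);O=H-.075*ex
# rim: z 0.07-0.085
s=C[150:320,140:275]; q=s[(s[...,2]>.074)&(s[...,2]<.086)]
loc=np.c_[(q[:,:2]-O)@ex,(q[:,:2]-O)@ey]; loc=loc[np.abs(loc[:,0])<.085]
print('rim loc',np.percentile(loc,[1,99],axis=0))
c=np.array(r[0])-O; print('O',O,'box loc',c@ex,c@ey)
q=s[(s[...,2]>.12)]; l=np.c_[(q[:,:2]-H)@ex,q[:,2]-.08]; print('lid ang',np.median(np.pi-np.arctan2(l[:,1],l[:,0])))
d=np.load('pics/side4.npy');C=cloud('side',d)
s=C[40:140,195:280];q=s[(s[...,2]>.12)&(s[...,1]>.2)];l=np.c_[(q[:,:2]-H)@ex,q[:,2]-.08]; print('lid ang',np.median(np.pi-np.arctan2(l[:,1],l[:,0])))
print(cal('side')[2])
E
```

```text
n 654 z 0.029623001691015616
box ((0.5539366006851196, 0.1445184051990509), (0.10258445888757706, 0.044518131762742996), 60.09776306152344)
rim loc [[-0.07426974 -0.10993741]
 [ 0.07773121  0.10985397]]
O [0.54395  0.178725] box loc -0.029839597025823596 -0.01947708934793479
lid ang 1.8074130239714794
lid ang 1.8133164918707734
[ 0.33036182 -0.48784105  0.60057525]
```

```bash
python3 -m pendant '{"linear":[[0,0,-1],[0,0,-2],[0,-0.01,-3],[0,-0.01,-3.4],[0,-0.01,-3.63],[0,-0.01,-3.63],[0,-0.01,-3.63],[0,-0.01,-3.63],[0,-0.01,-3.63],[0,-0.01,-3.63],[0,-0.01,-3.63],[0,-0.01,-3.63]],"delta_rot":[[0,0,0],[0,0,0],[0,0,0],[0,0,0],[0,0,0],[0,0,0],[0,0,0],[0,0,0],[0,0,0],[0,0,0],[0,0,0],[0,0,0]],"gripper":[0.6,0.6,0.6,0.6,0.6,0.6,0.3,0.3,0.2,0.2,0.2,0.2]}' 40; python3 -m pendant '{"linear":[[0,0,0.3],[0,0,1],[0,0,2],[0,0,3],[0,0,3.4],[0,0,3.4]],"delta_rot":[[0,0,0],[0,0,0],[0,0,0],[0,0,0],[0,0,0],[0,0,0]],"gripper":[0.2,0.2,0.2,0.2,0.2,0.2]}'; python3 - <<'E'
from cell import telemetry,viewer
from h import *
for n in ('side',):
    p,d=viewer.camera(n);cv2.imwrite(f'pics/{n}5.png',p[...,::-1]);np.save(f'pics/{n}5.npy',d)
s=telemetry.observe();print(s['tool_pos'],s['opening'],s['force'])
E
```

```text
t: 9.6
tool_pos: [0.4908, -0.1632, 0.0194]
orientation: [0.001, 0.141, 0.99, -0.0]
force: [-0.6, 0.9, 7.1]
opening: 0.031
t: 10.35
tool_pos: [0.4907, -0.1633, 0.1906]
orientation: [0.002, 0.141, 0.99, -0.0]
force: [0.2, 1.2, -2.0]
opening: 0.0313
[ 0.48996337 -0.16302377  0.1891761 ] 0.03069984957180269 [-0.22374741  0.03902453 -2.64663071]
```

View pics/side5.png

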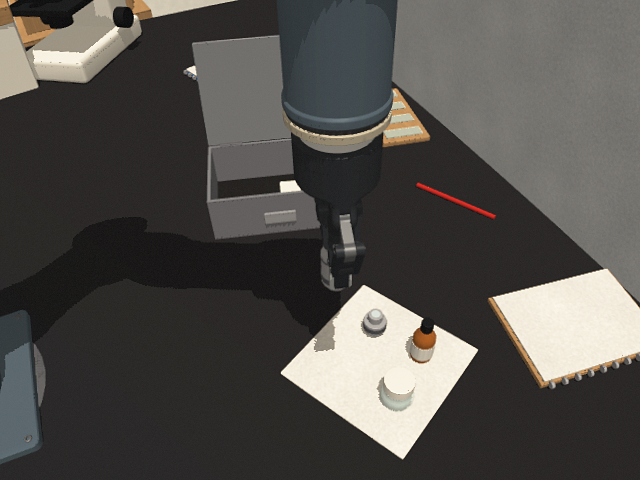

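```bash
python3 -m pendant '{"linear":[[0,0.5,0],[0,1.4,0],[0,2.4,0],[-0.02,3.4,0],[-0.04,4.4,0],[-0.04,5.4,0],[-0.04,6.4,0],[-0.04,7,0],[-0.04,7.17,0],[-0.04,7.17,-0.6],[-0.04,7.17,-1.3],[-0.04,7.17,-2],[-0.04,7.17,-2.6],[-0.04,7.17,-3],[-0.04,7.17,-3.15],[-0.04,7.17,-3.25],[-0.04,7.17,-3.25]],"delta_rot":[[0,0,0],[0,0,0],[0,0,0],[0,0,0],[0,0,0],[0,0,0],[0,0,0],[0,0,0],[0,0,0],[0,0,0],[0,0,0],[0,0,0],[0,0,0],[0,0,0],[0,0,0],[0,0,0],[0,0,0]],"gripper":[0.2,0.2,0.2,0.2,0.2,0.2,0.2,0.2,0.2,0.2,0.2,0.2,0.2,0.2,0.2,0.2,0.2]}'; python3 - <<'E'
from cell import telemetry,viewer
from h import *
for n in ('side','top'):
    p,d=viewer.camera(n);cv2.imwrite(f'pics/{n}6.png',p[...,::-1]);np.save(f'pics/{n}6.npy',d)
s=telemetry.observe();print(s['tool_pos'],s['opening'],s['force'])
E
```

```text
t: 12.52
tool_pos: [0.4882, 0.1952, 0.026]
orientation: [0.0, 0.142, 0.99, -0.0]
force: [-0.2, 1.0, -0.8]
opening: 0.031
[0.48834278 0.1955493  0.02637724] 0.030905865540240485 [ 0.11760936 -0.06861962 -1.15863539]
```

View pics/side6.png

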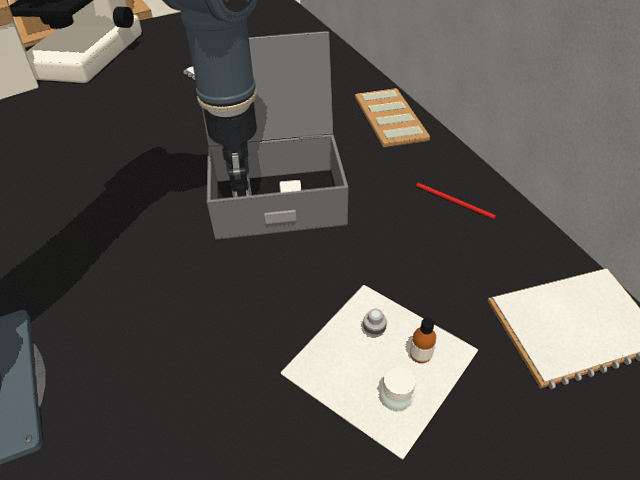

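View pics/top6.png

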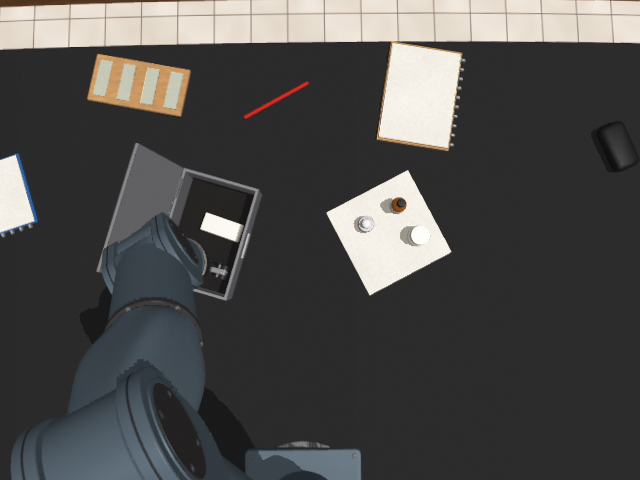

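The lens is inside the case on the robot side, well clear of the box. I'll lower it in small steps until the force shows contact.

```bash
python3 -m pendant '{"linear":[[0,0,-0.03],[0,0,-0.06],[0,0,-0.08],[0,0,-0.09],[0,0,-0.09]],"delta_rot":[[0,0,0],[0,0,0],[0,0,0],[0,0,0],[0,0,0]],"gripper":[0.2,0.2,0.2,0.2,0.2]}'
```

```text
t: 13.25
tool_pos: [0.488, 0.1955, 0.0214]
orientation: [0.0, 0.141, 0.99, -0.0]
force: [-1.1, 0.1, 2.0]
opening: 0.0309
```

```bash
python3 -m pendant '{"linear":[[0,0,-0.01],[0,0,-0.01],[0,0,-0.01],[0,0,-0.01],[0,0,-0.01]],"delta_rot":[[0,0,0],[0,0,0],[0,0,0],[0,0,0],[0,0,0]],"gripper":[0.4,0.5,0.6,0.6,0.6]}'; python3 -m pendant '{"linear":[[0,0,0.3],[0,0,1],[0,0,2],[0,0,3],[0,0,4],[0,0,4.6],[0,0,4.6]],"delta_rot":[[0,0,0],[0,0,0],[0,0,0],[0,0,0],[0,0,0],[0,0,0],[0,0,0]],"gripper":[0.6,0.6,0.6,0.6,0.6,0.6,0.6]}'; python3 - <<'E'
from cell import telemetry,viewer
from h import *
for n in ('side',):
    p,d=viewer.camera(n);cv2.imwrite(f'pics/{n}7.png',p[100:260,180:380,::-1].repeat(3,0).repeat(3,1));np.save(f'pics/{n}7.npy',d)
C=cloud('side',d)[100:260,180:380]
O=np.array([.54395,.178725]);ex=np.array([.29,.957]);ey=np.array([-.957,.29])
X=(C[...,:2]-O)@ex;Y=(C[...,:2]-O)@ey
m=(abs(X)<.06)&(abs(Y)<.098)&(C[...,2]>.015)&(C[...,2]<.078)
n,l,s,c=cv2.connectedComponentsWithStats(m.astype(np.uint8))
for i in range(1,n):
    if s[i][4]>15:
        k=l==i;print(s[i],'X',X[k].min(),X[k].max(),'Y',Y[k].min(),Y[k].max(),'z',C[k][:,2].max())
s=C[:40,20:150];q=s[(s[...,2]>.12)&(s[...,1]>.2)];H=O+.075*ex;l=np.c_[(q[:,:2]-H)@ex,q[:,2]-.08]; print('lid ang',np.median(np.pi-np.arctan2(l[:,1],l[:,0])))
E
```

```text
t: 13.88
tool_pos: [0.488, 0.1955, 0.0208]
orientation: [0.0, 0.141, 0.99, -0.0]
force: [-0.4, -0.5, 0.9]
opening: 0.0511
t: 14.75
tool_pos: [0.4889, 0.1959, 0.2542]
orientation: [0.002, 0.142, 0.99, 0.002]
force: [0.4, -0.1, -0.7]
opening: 0.0513
[ 51  74  21  24 385] X -0.01798903133619947 0.011735108099800733 Y 0.0428871370848948 0.07482230186124217 z 0.06864358451576458
[100  81  21  12 216] X -0.01027545933163848 0.021606911506224038 Y -0.04362853512662569 -0.006760172772223982 z 0.03245156618116529
lid ang 1.8230712440377992
```

View pics/side7.png

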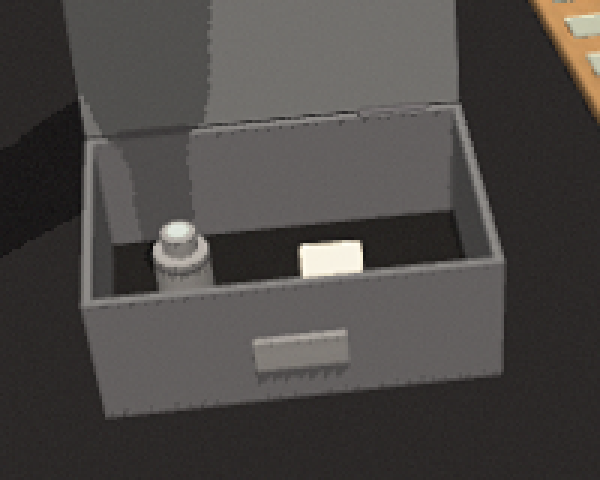

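The lens stands upright (X about 0, Y about 0.058, top at z 0.067), and the box spans Y -0.044 to -0.007. Next I plan the closing: the open jaws straddle the lid edge, with the rear finger pulling it past upright and the front finger carrying it down.

```bash
cat > plan.py <<'E'
import numpy as np
ex=np.array([.29,.957]);H=np.array([.5657,.2505])
def tcp(a,th,gap,mode,d=.027):
    th=np.radians(th);t=np.array([np.sin(th),-np.cos(th)]);n=np.array([np.cos(th),np.sin(th)])
    lip=.175*np.array([-np.cos(a),np.sin(a)])
    if mode=='rear': p=lip+.006*np.array([np.sin(a),np.cos(a)])+d*t-gap/2*n
    elif mode=='mid': p=lip+d*t
    else: p=lip+d*t+gap/2*n
    return np.array([*(H+p[0]*ex),p[1]+.08])
def show(ref,th0,L):
    for a,th,g,m in L:
        p=(tcp(a,th,g,m)-ref)/.05; r=(th-th0)/6
        print(a,m,'lin',p.round(2).tolist(),'rot',[round(r*.957,2),round(-r*.29,2),0],'g',round(g/.0857,2))
E
python3 - <<'E'
from plan import *
ref=np.array([.4885,.1957,.2505])
print(tcp(1.8,0,.051,'mid'))
show(ref,0,[(1.8,0,.051,'mid')])
ref=tcp(1.8,0,.051,'mid')
show(ref,0,[(1.74,0,.051,'rear'),(1.69,0,.051,'rear'),(1.65,0,.045,'rear'),(1.61,0,.034,'rear'),(1.57,0,.022,'rear'),(1.54,0,.02,'rear')]+[(a,90-np.degrees(a),.02,'low') for a in (1.5,1.42,1.34,1.26,1.18,1.1,1.02,.94,.86,.79)])
ref=tcp(.79,90-np.degrees(.79),.02,'low')
show(ref,45,[(.79,45,g,'low') for g in (.028,.036,.044,.051)]+[(a,45,.051,'low') for a in (.71,.63,.55,.47,.4,.33,.26,.2,.15,.1,.06,.03,0,-.02)])
E
python3 -c "
from cell import telemetry;print(telemetry.observe()['tool_pos'])"
```

```text
[0.57723051 0.28855067 0.22342334]
1.8 mid lin [1.77, 1.86, -0.54] rot [0.0, -0.0, 0] g 0.6
1.74 rear lin [-0.17, -0.57, 0.02] rot [0.0, -0.0, 0] g 0.6
1.69 rear lin [-0.22, -0.74, 0.05] rot [0.0, -0.0, 0] g 0.6
1.65 rear lin [-0.25, -0.81, 0.07] rot [0.0, -0.0, 0] g 0.53
1.61 rear lin [-0.25, -0.84, 0.08] rot [0.0, -0.0, 0] g 0.4
1.57 rear lin [-0.26, -0.86, 0.09] rot [0.0, -0.0, 0] g 0.26
1.54 rear lin [-0.29, -0.94, 0.09] rot [0.0, -0.0, 0] g 0.23
1.5 low lin [-0.23, -0.77, 0.1] rot [np.float64(0.65), np.float64(-0.2), 0] g 0.23
1.42 low lin [-0.3, -1.0, 0.09] rot [np.float64(1.38), np.float64(-0.42), 0] g 0.23
1.34 low lin [-0.37, -1.22, 0.06] rot [np.float64(2.11), np.float64(-0.64), 0] g 0.23
1.26 low lin [-0.44, -1.45, 0.01] rot [np.float64(2.84), np.float64(-0.86), 0] g 0.23
1.18 low lin [-0.5, -1.66, -0.06] rot [np.float64(3.57), np.float64(-1.08), 0] g 0.23
1.1 low lin [-0.57, -1.88, -0.14] rot [np.float64(4.3), np.float64(-1.3), 0] g 0.23
1.02 low lin [-0.63, -2.08, -0.24] rot [np.float64(5.03), np.float64(-1.53), 0] g 0.23
0.94 low lin [-0.69, -2.28, -0.36] rot [np.float6
[... 604 characters left out ...]
0.0, 0] g 0.6
0.47 low lin [-0.13, -0.42, -0.68] rot [0.0, -0.0, 0] g 0.6
0.4 low lin [-0.16, -0.52, -0.9] rot [0.0, -0.0, 0] g 0.6
0.33 low lin [-0.18, -0.6, -1.13] rot [0.0, -0.0, 0] g 0.6
0.26 low lin [-0.2, -0.67, -1.36] rot [0.0, -0.0, 0] g 0.6
0.2 low lin [-0.22, -0.71, -1.57] rot [0.0, -0.0, 0] g 0.6
0.15 low lin [-0.23, -0.74, -1.74] rot [0.0, -0.0, 0] g 0.6
0.1 low lin [-0.23, -0.76, -1.92] rot [0.0, -0.0, 0] g 0.6
0.06 low lin [-0.23, -0.78, -2.05] rot [0.0, -0.0, 0] g 0.6
0.03 low lin [-0.24, -0.78, -2.16] rot [0.0, -0.0, 0] g 0.6
0 low lin [-0.24, -0.78, -2.26] rot [0.0, -0.0, 0] g 0.6
-0.02 low lin [-0.24, -0.78, -2.33] rot [0.0, -0.0, 0] g 0.6
[0.48817434 0.1955663  0.2523617 ]
```

```bash
python3 -m pendant '{"linear":[[0,0,0.8],[0.2,0.2,1],[0.9,0.9,1],[1.77,1.86,1],[1.77,1.86,1],[1.77,1.86,0.4],[1.77,1.86,-0.2],[1.77,1.86,-0.56],[1.77,1.86,-0.56],[1.77,1.86,-0.56]],"delta_rot":[[0,0,0],[0,0,0],[0,0,0],[0,0,0],[0,0,0],[0,0,0],[0,0,0],[0,0,0],[0,0,0],[0,0,0]],"gripper":[0.6,0.6,0.6,0.6,0.6,0.6,0.6,0.6,0.6,0.6]}'; python3 - <<'E'
from cell import telemetry,viewer
from h import *
for n in ('side',):
    p,d=viewer.camera(n);cv2.imwrite(f'pics/{n}8.png',p[0:260,130:430,::-1].repeat(2,0).repeat(2,1))
E
```

```text
t: 16.05
tool_pos: [0.5765, 0.2883, 0.2233]
orientation: [0.0, 0.142, 0.99, 0.0]
force: [0.8, 0.4, -0.3]
opening: 0.0509
```

View pics/side8.png

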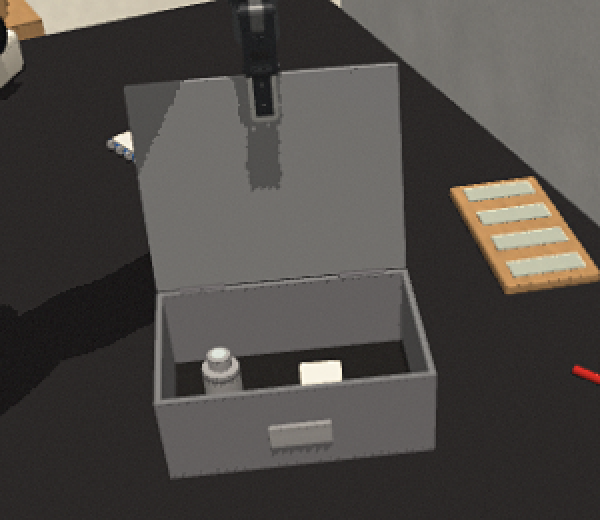

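The front finger hangs about 25 mm below the lip in front of the lid, the rear finger is behind it, and nothing is touching.

```bash
python3 -m pendant '{"linear":[[-0.1,-0.3,0.02],[-0.17,-0.57,0.02],[-0.22,-0.74,0.05],[-0.25,-0.81,0.07],[-0.25,-0.84,0.08],[-0.26,-0.86,0.09],[-0.27,-0.86,0.09],[-0.27,-0.86,0.09],[-0.25,-0.82,0.1],[-0.3,-1.0,0.09],[-0.37,-1.22,0.06],[-0.37,-1.22,0.06]],"delta_rot":[[0,0,0],[0,0,0],[0,0,0],[0,0,0],[0,0,0],[0,0,0],[0,0,0],[0.3,-0.1,0],[0.65,-0.2,0],[1.4,-0.4,0],[2.1,-0.65,0],[2.1,-0.65,0]],"gripper":[0.6,0.6,0.6,0.53,0.4,0.28,0.23,0.23,0.23,0.23,0.23,0.23]}'; python3 - <<'E'
from cell import telemetry,viewer
from h import *
for n in ('side',):
    p,d=viewer.camera(n);cv2.imwrite(f'pics/{n}9.png',p[0:260,130:430,::-1].repeat(2,0).repeat(2,1))
C=cloud('side',d)
s=C[0:160,180:380];H=np.array([.5657,.2505]);ex=np.array([.29,.957]);ey=np.array([-.957,.29])
y=(s[...,:2]-H)@ey;x=(s[...,:2]-H)@ex;z=s[...,2]-.08
m=(abs(y)<.105)&(abs(y)>.05)&(z>.03)&(x>-.18)&(x<.1)
print(np.percentile(np.pi-np.arctan2(z[m],x[m]),[20,50,80]))
E
```

```text
t: 17.6
tool_pos: [0.558, 0.2241, 0.2257]
orientation: [0.018, 0.143, 0.983, 0.113]
force: [-0.8, 0.0, 0.4]
opening: 0.0196
[1.33525323 1.34363491 1.35674149]
```

View pics/side9.png

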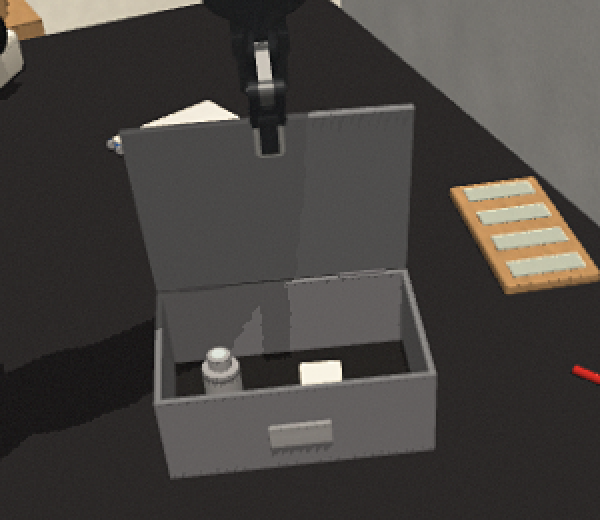

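The lid is at 1.34 rad, resting on the front finger as planned. Continuing.

```bash
python3 -m pendant '{"linear":[[-0.07,-0.23,-0.05],[-0.13,-0.44,-0.12],[-0.2,-0.66,-0.2],[-0.26,-0.86,-0.3],[-0.32,-1.06,-0.42],[-0.38,-1.24,-0.55],[-0.42,-1.4,-0.69],[-0.42,-1.4,-0.69],[-0.4,-1.34,-0.63],[-0.39,-1.29,-0.57],[-0.37,-1.24,-0.52],[-0.36,-1.19,-0.47],[-0.36,-1.19,-0.47]],"delta_rot":[[0.74,-0.21,0],[1.47,-0.43,0],[2.2,-0.65,0],[2.93,-0.88,0],[3.66,-1.1,0],[4.4,-1.32,0],[5.04,-1.51,0],[5.04,-1.51,0],[5.04,-1.51,0],[5.04,-1.51,0],[5.04,-1.51,0],[5.04,-1.51,0],[5.04,-1.51,0]],"gripper":[0.23,0.23,0.23,0.23,0.23,0.23,0.23,0.23,0.33,0.42,0.51,0.6,0.6]}'; python3 - <<'E'
from cell import telemetry,viewer
from h import *
print(telemetry.observe()['joints'])
for n in ('side','top'):
    p,d=viewer.camera(n);cv2.imwrite(f'pics/{n}10.png',p[...,::-1])
C=cloud('top',d)
s=C[130:330,90:300];H=np.array([.5657,.2505]);ex=np.array([.29,.957]);ey=np.array([-.957,.29])
y=(s[...,:2]-H)@ey;x=(s[...,:2]-H)@ex;z=s[...,2]-.08
m=(abs(y)<.105)&(abs(y)>.05)&(z>.03)&(x>-.16)&(x<.1)
print(np.percentile(np.pi-np.arctan2(z[m],x[m]),[20,50,80]))
E
```

```text
t: 19.27
tool_pos: [0.5399, 0.1686, 0.2027]
orientation: [0.058, 0.13, 0.915, 0.376]
force: [-0.4, 0.9, -1.1]
opening: 0.0512
[ 0.60242567  0.5583171  -0.79102174  2.10094686 -0.82599739  0.47014078
  1.95724051]
[0.81926258 0.84419425 0.88268633]
```

View pics/top10.png

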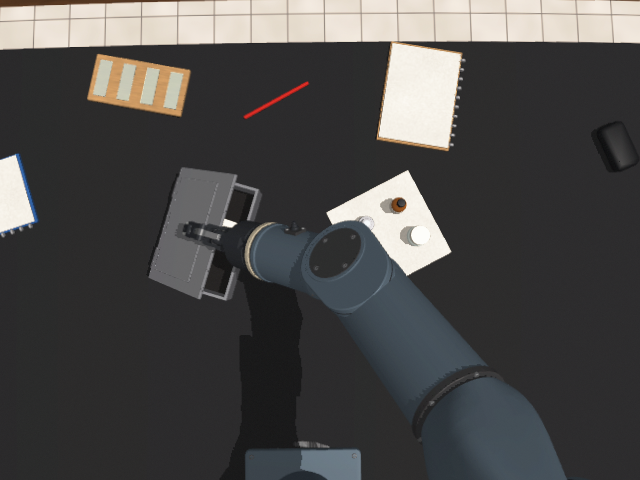

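```bash
python3 -m pendant '{"linear":[[-0.05,-0.18,-0.2],[-0.1,-0.35,-0.42],[-0.15,-0.5,-0.66],[-0.19,-0.63,-0.9],[-0.22,-0.73,-1.12],[-0.24,-0.81,-1.35],[-0.26,-0.88,-1.58],[-0.28,-0.92,-1.79],[-0.29,-0.95,-1.96],[-0.29,-0.97,-2.14],[-0.29,-0.98,-2.24],[-0.29,-0.98,-2.24]],"delta_rot":[[0,0,0],[0,0,0],[0,0,0],[0,0,0],[0,0,0],[0,0,0],[0,0,0],[0,0,0],[0,0,0],[0,0,0],[0,0,0],[0,0,0]],"gripper":[0.6,0.6,0.6,0.6,0.6,0.6,0.6,0.6,0.6,0.6,0.6,0.6]}'; python3 - <<'E'
from cell import telemetry,viewer
from h import *
print(telemetry.observe()['joints'])
p,d=viewer.camera('top');cv2.imwrite('pics/top11.png',p[130:330,90:350,::-1].repeat(3,0).repeat(3,1))
C=cloud('top',d)
s=C[130:330,90:300];H=np.array([.5657,.2505]);ex=np.array([.29,.957]);ey=np.array([-.957,.29])
y=(s[...,:2]-H)@ey;x=(s[...,:2]-H)@ex;z=s[...,2]-.08
m=(abs(y)<.105)&(abs(y)>.05)&(x>-.17)&(x<-.01)&(z>-.005)&(z<.06)
print(np.polyfit(x[m],z[m],1))
E
```

```text
t: 20.88
tool_pos: [0.5253, 0.1191, 0.09]
orientation: [0.057, 0.131, 0.915, 0.376]
force: [-0.2, -2.3, -2.1]
opening: 0.0511
[ 0.7185184   0.80833237 -0.85147579  2.1893669  -0.83002398  0.25679461
  2.18630985]
[-0.04274587  0.00762147]
```

View pics/top11.png

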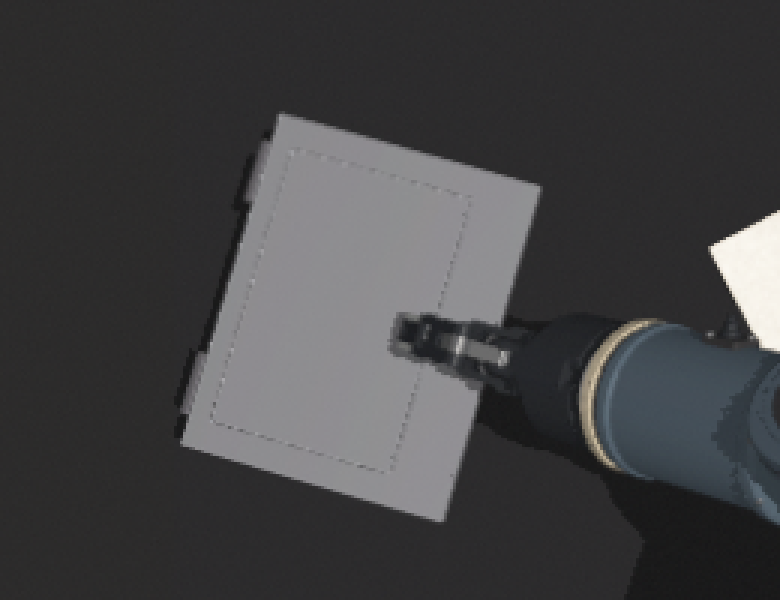

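```bash
python3 -m pendant '{"linear":[[0,0,-0.03],[0,0,-0.06],[0,0,-0.09],[0,0,-0.12],[0,0,-0.15],[0,0,-0.18],[0,0,-0.2],[-0.01,-0.03,-0.23],[-0.01,-0.03,-0.23]],"delta_rot":[[0,0,0],[0,0,0],[0,0,0],[0,0,0],[0,0,0],[0,0,0],[0,0,0],[0,0,0],[0,0,0]],"gripper":[0.6,0.6,0.6,0.6,0.6,0.6,0.6,0.6,0.6]}'; python3 - <<'E'
from cell import telemetry,viewer
from h import *
print(telemetry.observe()['joints'])
p,d=viewer.camera('top')
C=cloud('top',d)
s=C[130:330,90:300];H=np.array([.5657,.2505]);ex=np.array([.29,.957]);ey=np.array([-.957,.29])
y=(s[...,:2]-H)@ey;x=(s[...,:2]-H)@ex;z=s[...,2]-.08
m=(abs(y)<.105)&(abs(y)>.05)&(x>-.17)&(x<-.01)&(z>-.005)&(z<.06)
print(np.polyfit(x[m],z[m],1))
d=np.load('pics/top0.npy');C=cloud('top',d);s=C[130:330,90:300]
y=(s[...,:2]-H)@ey;x=(s[...,:2]-H)@ex;z=s[...,2]-.08
m=(abs(y)<.105)&(abs(y)>.05)&(x>-.17)&(x<-.01)&(z>-.005)&(z<.06)
print('start',np.polyfit(x[m],z[m],1))
E
```

```text
t: 22.05
tool_pos: [0.5252, 0.1176, 0.0789]
orientation: [0.058, 0.131, 0.915, 0.376]
force: [-0.3, -0.2, -0.1]
opening: 0.0511
[ 0.72243445  0.8353181  -0.855786    2.19365935 -0.83549238  0.23231061
  2.20999405]
[0.00672704 0.00743821]
start [0.0064049 0.0074563]
```

The lid surface fit now matches the one from the start, so it is shut, and the force is about zero. Now I back out along the tool axis.

```bash
python3 -m pendant '{"linear":[[-0.01,-0.03,-0.03],[-0.06,-0.2,0.14],[-0.14,-0.44,0.39],[-0.26,-0.84,0.82],[-0.4,-1.3,1.3],[-0.4,-1.3,2.2],[-0.4,-1.3,2.8],[-0.4,-1.3,2.8]],"delta_rot":[[0,0,0],[0,0,0],[0,0,0],[0,0,0],[0,0,0],[0,0,0],[0,0,0],[0,0,0]],"gripper":[0.6,0.6,0.6,0.6,0.6,0.6,0.6,0.6]}'; python3 - <<'E'
from cell import telemetry,viewer
from h import *
p,d=viewer.camera('top');cv2.imwrite('pics/top12.png',p[...,::-1])
C=cloud('top',d)
s=C[130:330,90:300];H=np.array([.5657,.2505]);ex=np.array([.29,.957]);ey=np.array([-.957,.29])
y=(s[...,:2]-H)@ey;x=(s[...,:2]-H)@ex;z=s[...,2]-.08
m=(abs(y)<.105)&(abs(y)>.05)&(x>-.17)&(x<-.01)&(z>-.005)&(z<.06)
print(np.polyfit(x[m],z[m],1))
p,d=viewer.camera('side');cv2.imwrite('pics/side12.png',p[...,::-1])
E
```

```text
t: 23.1
tool_pos: [0.5055, 0.052, 0.221]
orientation: [0.06, 0.13, 0.916, 0.375]
force: [-0.2, -0.1, -0.4]
opening: 0.0513
[0.00761148 0.00753421]
```

View pics/top12.png

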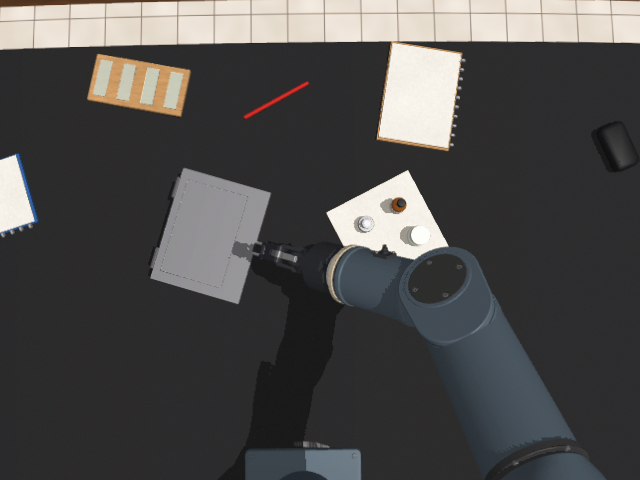

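View pics/side12.png

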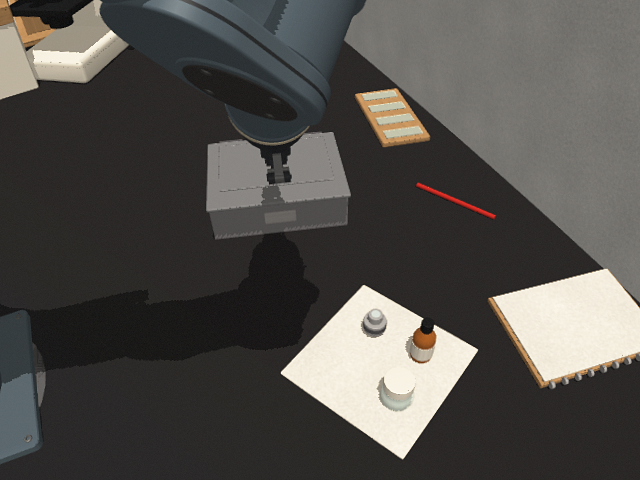

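The lid is shut with its corners where they were at the start. The short lens (375,321), bottle (424,342) and jar (398,387) haven't moved, and the gripper is clear.

```bash
python3 -c "
from cell import order;print(order.close_job())"
```

```text
the job is handed in; nothing more can be done
None
```

The long lens is standing in the grey case with the lid fully shut, and I handed the job in at about 23 s of the 72 s allowed. No verdict was reported.

**What I did:**
- **Opening:** I lifted the lid with the shut fingers under its front lip until it leaned back by itself at about 1.8 rad.
- **Placing:** I set the long lens down upright on the robot side of the case floor. It sits at about x 0, y +0.058 m in the case frame, and the near edge of the white box is at y −0.007.
- **Closing:** I straddled the lid edge with the open jaws. The rear finger pulled it past upright, and the front finger carried it all the way down.

**Last checks:**
- **Lid:** The fitted slope of its surface is 0.0076, against 0.0064 before I touched it, so it is shut to within camera noise. The wrist force was about zero and the gripper was clear of it.
- **Short lens, bottle and jar:** They are at the same pixels as at the start.
- **Lens and white box:** With the lid shut I could not see them. In the last view before closing, the lens was upright with its top at 0.067–0.069 m (0.066 expected) and the box was where I first saw it with the lid open.
- **Disagreement:** One early automatic fit of the white box came out 103 mm long instead of 78 mm, probably because it picked up part of the case rim. I used the later side-camera depth reading for the box's position instead.

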